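Walk the heat sink off the well lid and square it to the stop rail

TASK

The heavy finned heat sink has been left standing askew across the lid of the desk well. It is too broad to grip: without lifting or tipping it, walk it round with fingertip pushes, corner by corner, until its flat back lies flush along the steel stop rail, with the whole width of the back against the rail and the lid clear. Leave the small parts, the screwdriver and the mug where they are.

Things in the scene. Friction and masses are not known exactly. Their poses are not given: they have to be found in the camera images.
- heat_sink: Blue finned heat sink, 0.7-0.9 kg, a block 90 mm deep (x), 130 wide (y), 64 high, too broad to pinch; slides on four 4 mm glides at x +-30, y +-35 mm. Origin: centre of its footprint, at desk level. +x points out of the flat back plate, -x out of the upright fins, whose tips act as one flat face; z up. Starts turned 0.6 to 1.2 rad anticlockwise (from above) from facing the rail.
- stop_rail: Fence: straight steel angle bolted to the desk, fixed, 280 mm long (y), upright face 40 mm high, with a 40 mm wide foot on its far side. Origin: middle of the upright face that looks towards the robot, at desk level; x points into the rail, away from the robot, so the space in front of it has x < 0.
- well_lid: Closed lid of the desk well, flush with the oak top: 220 mm (x) by 360 mm (y), finger hole near its robot-side edge, brass hinges on its far edge. Origin: centre of the lid, at desk level. Its far edge lies 125 to 135 mm short of the middle of the rail face. Things slide over it as over the desk; it stays shut.
- back_left (a point): Left corner of the heat sink's flat back (left as seen looking out from the fins to the back): at x = +45, y = +65, z = 20 mm in the heat sink's frame.
- back_right (a point): Right corner of the heat sink's flat back: at x = +45, y = -65, z = 20 mm in the heat sink's frame.
- front_left (a point): Left corner of the heat sink's fin-tip face: at x = -45, y = +65, z = 20 mm in the heat sink's frame.
- front_right (a point): Right corner of the heat sink's fin-tip face: at x = -45, y = -65, z = 20 mm in the heat sink's frame.
- lens: Bystander: round smoked glass indicator lens in a nickel bezel, 42 mm across, 26 mm high, left of the rail's bay. Origin: centre of its underside.
- crystal: Bystander: nickel-plated crystal holder standing on its base, 20 x 36 mm, 40 mm high, right of the rail's bay. Origin: centre of its underside.
- grommets: Bystander: black rubber grommet block, 36 x 70 mm, 22 mm high, with three holes. Origin: centre of its underside.
- insulator: Bystander: ribbed white ceramic stand-off insulator, 34 mm across, 44 mm high. Origin: centre of its underside.
- screwdriver: Bystander: screwdriver lying on the desk, about 190 mm long along its x.
- mug: Bystander: white mug, 80 mm across, 92 mm high. Origin: centre of its underside.
- tee: Bystander: small plated coaxial tee adapter lying on the desk, about 45 mm long. Origin: under its middle.
Mind the look-alikes: they are no part of the job. There is more than one size of the heat_sink; the job needs the middle-sized.

How it is judged:
By the outcome, as a careful person would: the job done as asked, in the order asked, and still so for the second after the job is handed in, with the robot touching nothing.
It also fails if it takes over 54 s, if anything falls off the work surface, if the arm or the gripper's body presses on something with over 40 N, if the wrist force passes 120 N, or if a joint passes its speed limit or range.

ROBOT

A 6-joint arm with a two-finger parallel gripper is mounted at the origin on the work surface. World frame = base frame: x ahead of the robot, y to its left, z up, the work surface at z = 0. Lengths are in mm, angles in rad, forces in N, time in s.
With the tool pointing down it reaches from about 275 to 1000 mm from the base axis. Payload 8.4 kg.
Tool frame: the origin (TCP) lies at the centre of the arm's flange, where the gripper is bolted on; the fingertips stand 173 mm ahead of it and the grasp point (between the pads) lies 155 mm ahead of it (tcp_to_tips is the distance from the TCP to the fingertips, in mm); z points along the fingers, x is the direction in which the jaws open and shut, and the axes are right-handed (so a half turn about z gives the same grasp; the last joint's range is limited). The gripper opens to 85 mm and grips with 20 to 120 N. Pads are 22 mm wide; open, the fingers measure 114 mm over their backs; the gripper's body (76 mm by 85 mm) begins 54 mm behind the grasp point. The pads swing forward as they close: fully open they stand 13 mm farther back than shut.
Start: joints at [-1.248, 0.353, 1.633, -0, 1.155, -0.002], TCP at [199.448, -592.326, 404.681] pointing down, gripper open.
Joint ranges: [-2.63, 2.63], [-0.92, 2.1], [0.06, 2.66], [-1.3, 4.44], [0, 2.69], [-3.02, 3.02]. Speed limits (rad/s): [2.22, 2.22, 2.79, 3.14, 3.14, 3.14].

INTERFACE

Orientations are given as [roll, pitch, yaw] about the fixed x, y, z axes, in that order (R = Rz(yaw) Ry(pitch) Rx(roll)).
In Python, from rig import sense, grab_frame, camera_info, sign_off, tcp_to_tips gives the robot as it stands.
- The arm moves only by the shell command python3 -m creep 'ROWS' [FORCE]. ROWS is text: rows parted by semicolons, each of 5 numbers parted by spaces: the opening in per cent of the stroke, from 0 (shut) to 100 (fully open), then the shift along the tool's x, y, z in cm, then the turn about the tool's z in degrees. In form: fingers tx ty tz roll; .... A call has 1 to 20 rows; each row is the pose to reach, as a shift and turn from the pose measured when the call began, along the tool's axes at that moment; what a row does not reach only later rows make up. A row lasts 1/10 s, in which the tool goes at most 50 mm and 8.59 degrees, less where a joint would pass 70% of its speed; a pose out of reach is approached as far as the arm can. A call with a gripper value outside its range is refused whole. The fingers move at their own pace and stop on an object; FORCE is the grip in N (left out, the last holds). Time passes only in rows, so rows that repeat a pose let the fingers close. It gives the time, the measured TCP pose, the force and the opening at its end, in the units of the state.
- sense(): the state, without advancing time (a new reading comes with each control period).
- grab_frame(name): name is "side" or "top"; returns (picture, depth): 480x640x3 uint8, blue, green, red; 480x640 float32, mm along the optical axis (not along the pixel's ray), 0 where there is no reading.
- camera_info(name): a dict with "vertical_fov" (degrees; the focal length in pixels is half the picture's height over the tangent of half this angle, whatever the lens; pixels are square), "cx", "cy" (the principal point, pixels), "world_to_cam" (4x4, takes a point from world to camera coordinates). Camera axes: x right, y down, z forward; pixel columns grow to the right and rows downward; lengths in mm; the calibration is good to about 2 mm. A picture is of the moment at which its call begins. camera_info takes no time and is no camera call.
- sign_off(): hands the job in, once; it reports no verdict.
The state is a dict: "clock": time; "qpos": joint angles; "qvel": joint speeds; "joint_efforts": joint torques, N m; "eef_pos": TCP position; "tcp_rot": TCP orientation; "contact_force": force on the tool from outside, world axes, zero at the start; "wrist_torque": the same for the moment, N m; "opening": opening from 0.0 (shut) to 1.0 (fully open).
Only numpy, scipy, OpenCV 4.12 (cv2) and the standard library are available. Lean on these libraries where they do the work, as an engineer would, in place of code of your own. Each camera call takes 0.05 s, during which the arm holds its last target.

## Working session

There is one attempt and no reset: what is moved stays moved. The work goes in short steps, Python scripts to look and compute and a shell command to move; the robot and the scene stay as the last step left them, time stands still between calls to the robot, and variables do not carry over. Pictures are saved under pics/ and viewed, and the job is handed in when it is done.

```bash
mkdir -p pics; ls; python3 - <<'E'
from rig import *
import cv2,numpy as np
print(sense())
for n in("top","side"):
    p,d=grab_frame(n);cv2.imwrite(f"pics/{n}0.png",p);np.savez(f"pics/{n}0.npz",p=p,d=d)
    print(n,camera_info(n))
E
```

```text
pics
{'clock': 0.0, 'qpos': array([-1.24838032e+00,  3.53659914e-01,  1.63414116e+00, -5.50439726e-06,
        1.15519756e+00, -2.38778879e-03]), 'qvel': array([ 0.00117416, -0.00148697, -0.00081678,  0.00216879, -0.0012678 ,
       -0.00036956]), 'joint_efforts': array([-1.08431213e-03, -6.05242109e+01, -3.42070198e+01, -6.65520179e-05,
        9.12227231e-03, -5.62369632e-05]), 'eef_pos': array([ 199.38326849, -592.09437762,  403.95115778]), 'tcp_rot': array([ 3.14159098e+00,  1.40598519e-03, -1.24599031e+00]), 'contact_force': array([-0.67632871, -0.12010606,  0.51659212]), 'wrist_torque': array([ 0.03970523, -0.03543483,  0.00555753]), 'opening': 0.9979081006453082}
top {'vertical_fov': 46.60561554588408, 'cx': 327.0102074515813, 'cy': 238.1730855524716, 'world_to_cam': array([[-1.71962730e-02, -9.99851771e-01,  8.50848278e-04,
         3.86314963e+01],
       [-9.96514193e-01,  1.70693814e-02, -8.16584282e-02,
         5.24074717e+02],
       [ 8.16318006e-02, -2.25210301e-03, -9.96660011e-01,
         1.28402527e+03],
       [ 0.00000000e+00,  0.00000000e+00,  0.00000000e+00,
         1.00000000e+00]])}
side {'vertical_fov': 51.46930593263662, 'cx': 318.6014444311935, 'cy': 232.8129881767305, 'world_to_cam': array([[ 9.68232875e-01, -2.49794481e-01,  1.13056152e-02,
        -4.87424009e+02],
       [-1.28292669e-01, -5.35069784e-01, -8.35009771e-01,
         1.21791454e+02],
       [ 2.14630126e-01,  8.07033484e-01, -5.50118956e-01,
         1.07660003e+03],
       [ 0.00000000e+00,  0.00000000e+00,  0.00000000e+00,
         1.00000000e+00]])}
```

View pics/top0.png

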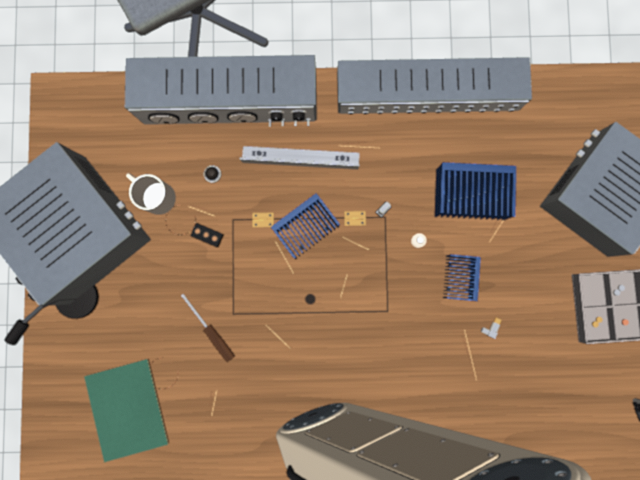

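View pics/side0.png

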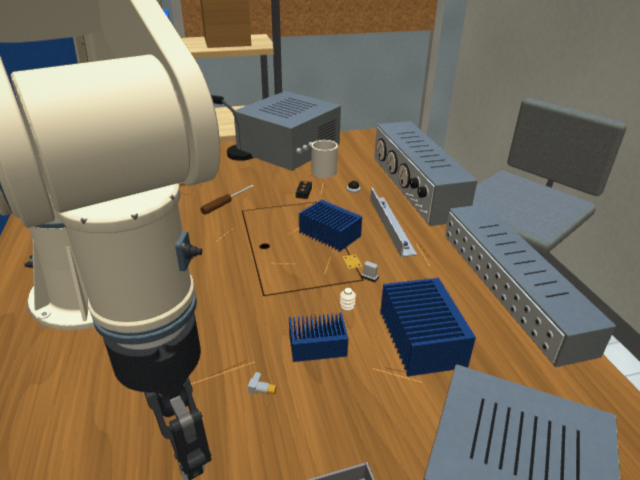

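The top view shows the middle-sized heat sink at about (306,227), the rail at (300,157), the lens at (212,173), the crystal at (384,209), and the lid outlined from (233,219) to (388,312). Next I'll measure these.

```bash
cat > h.py <<'E'
import numpy as np,cv2
from rig import *
def cloud(n,p,d):
    c=camera_info(n);f=240/np.tan(np.radians(c["vertical_fov"]/2))
    v,u=np.mgrid[:480,:640]
    X=np.stack([(u-c["cx"])*d/f,(v-c["cy"])*d/f,d],-1)
    T=np.linalg.inv(c["world_to_cam"]);W=X@T[:3,:3].T+T[:3,3];W[d==0]=np.nan
    return W
def ray(n,u,v,z):
    c=camera_info(n);f=240/np.tan(np.radians(c["vertical_fov"]/2))
    T=np.linalg.inv(c["world_to_cam"]);r=T[:3,:3]@np.array([(u-c["cx"])/f,(v-c["cy"])/f,1]);o=T[:3,3]
    return (o+r*(z-o[2])/r[2])[:2]
def proj(n,P):
    c=camera_info(n);f=240/np.tan(np.radians(c["vertical_fov"]/2))
    q=c["world_to_cam"]@np.r_[P,1];return f*q[0]/q[2]+c["cx"],f*q[1]/q[2]+c["cy"]
E
python3 - <<'E'
from h import *
z=np.load("pics/top0.npz");p,d=z["p"],z["d"];W=cloud("top",p,d)
b,g,r=[p[...,i].astype(int) for i in range(3)]
m=(b-r>30); 
n,l,s,c=cv2.connectedComponentsWithStats(m.astype(np.uint8))
for i in range(1,n):
    if s[i,4]>300:
        w=W[l==i];w=w[np.isfinite(w[:,0])];t=w[w[:,2]>50]
        print(s[i],c[i],np.percentile(w[:,2],[1,50,99]),cv2.minAreaRect(t[:,:2].astype(np.float32)) if len(t) else 0, t.mean(0))
for nm,(u0,v0,u1,v1) in dict(rail=(236,140,365,172),lens=(200,162,225,185),cry=(372,198,396,220),ins=(408,230,430,250),grom=(188,220,226,250),sd=(178,290,240,362),mug=(122,170,180,215)).items():
    w=W[v0:v1,u0:u1].reshape(-1,3);w=w[np.isfinite(w[:,0])];t=w[w[:,2]>(8 if nm!='rail' else 25)]
    print(nm,len(t),np.percentile(t[:,2],95) , cv2.minAreaRect(t[:,:2].astype(np.float32)), t.min(0),t.max(0))
for u,v in[(233,219),(387,219),(233,313),(387,311),(250,214)]:print(u,v,ray("top",u,v,0))
cv2.imwrite("pics/z.png",cv2.resize(p[130:330,180:440],None,fx=3,fy=3,interpolation=2))
E
```

```text
[ 439  163   77   55 3088] [476.9384715  188.45854922] [40.22032445 79.94266767 87.75827232] ((624.6178588867188, -312.3332824707031), (168.0057373046875, 116.62296295166016), 86.31487274169922) [ 627.84046597 -312.87368115   77.62449416]
[272 194  67  64 841] [304.11058264 217.32461356] [ 0.59788976 62.78823249 68.65623116] ((551.654052734375, 79.2209701538086), (88.76930236816406, 129.06597900390625), 35.7967643737793) [569.55669103  82.53288638  62.86295125]
[450 255  30  46 446] [472.23542601 276.15022422] [ 3.51477589 49.03591308 56.24707449] ((427.2785339355469, -281.40985107421875), (62.912925720214844, 99.01502990722656), 84.89736938476562) [ 430.08463362 -300.8593597    52.17120949]
rail 406 43.15474521258949 ((703.5914306640625, 91.10397338867188), (279.0602111816406, 6.8282084465026855), 85.57141876220703) [690.44966992 -48.07636819  25.05137785] [715.33244924 230.31892263  46.19279894]
lens 190 26.653313432051014 ((684.1473999023438, 301.82879638671875), (57.766998291015625, 38.5132942199707), 88.71519470214844) [664.77410735 272.78897509   8.02914905] [704.04688538 330.2
[... 563 characters left out ...]
.7027359008789) [508.70224647 274.09566532   9.75553563] [566.2609134  349.41682927  28.04000671]
sd 556 27.53712421006628 ((338.8486022949219, 289.9171142578125), (188.88662719726562, 77.08482360839844), 34.14623260498047) [244.71570887 247.12349927   8.14439925] [400.20353438 371.1858921   30.52463293]
mug 1141 92.3450384364844 ((639.9681396484375, 450.51824951171875), (108.21361541748047, 119.57535552978516), 8.796782493591309) [580.73920908 388.71274352   8.03199742] [696.30613386 505.96598984 100.44347307]
233 219 [576.18773557 253.24024306]
387 219 [ 569.90016158 -114.4643767 ]
233 313 [353.41148    254.00271983]
387 311 [ 351.83363824 -108.79570007]
250 214 [587.51649268 212.58692619]
```

View pics/z.png

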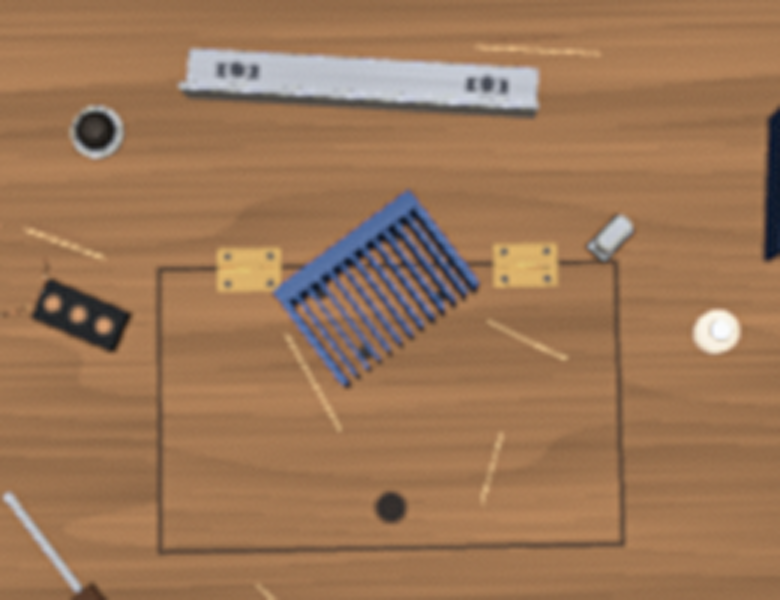

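```bash
python3 - <<'E'
from rig import *
print(tcp_to_tips)
E
python3 -m creep '0 -10 -8 0 6; 0 -20 -16 0 12; 0 -30 -24 0 18; 0 -40 -32 0 23; 0 -50 -39 0 23; 0 -56.6 -44.4 0 23; 0 -56.6 -44.4 0 23; 0 -56.6 -44.4 0 23; 0 -56.6 -44.4 0 23; 0 -56.6 -44.4 0 23; 0 -56.6 -44.4 0 23; 0 -56.6 -44.4 0 23; 0 -56.6 -44.4 0 23; 0 -56.6 -44.4 0 23; 0 -56.6 -44.4 0 23; 0 -56.6 -44.4 0 23; 0 -56.6 -44.4 0 23' 30
python3 - <<'E'
from h import *
print(tcp_to_tips);s=sense();print(s["clock"],s["tcp_rot"],s["opening"])
for n in("top","side"):
    p,d=grab_frame(n);cv2.imwrite(f"pics/{n}1.png",p)
E
```

```text
173.4
clock: 1.8
eef_pos: [439.2, 85.9, 404.4]
tcp_rot: [3.14, 0.0, -1.646]
contact_force: [-0.5, -0.1, 0.0]
opening: -0.0
173.4
1.8 [ 3.14005474e+00  4.88097728e-04 -1.64596834e+00] -7.455535463003596e-06
```

View pics/top1.png

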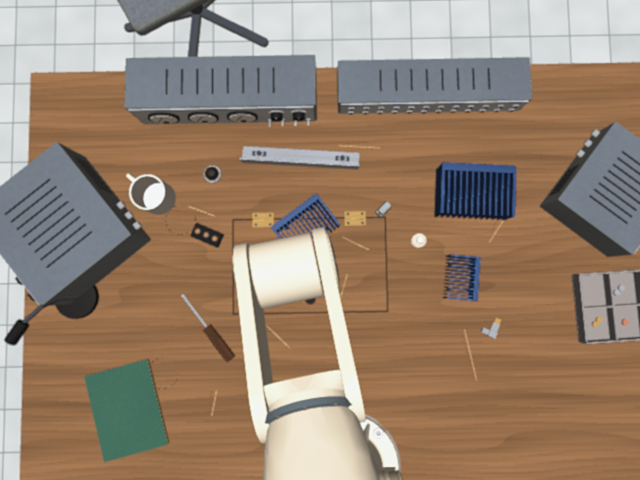

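View pics/side1.png

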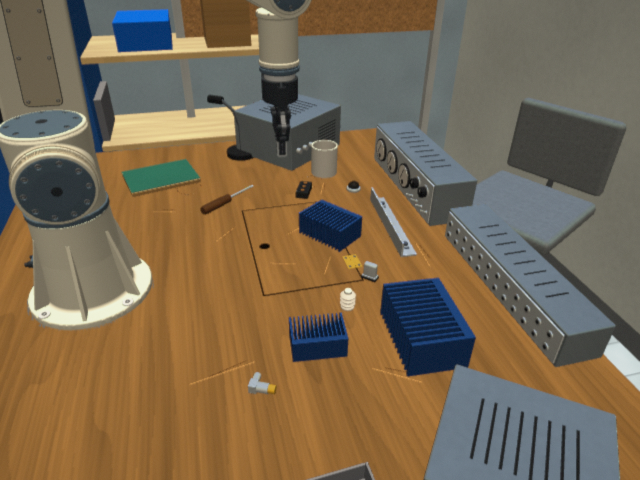

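The side view shows the shut fingertips above the lid, with the heat sink at (330,225) and the rail at (393,222). I'll lower them behind the front-left corner and push.

```bash
python3 -m creep '0 0 0 5 0; 0 0 0 10 0; 0 0 0 15 0; 0 0 0 19 0; 0 0 0 21 0; 0 0 0 21.7 0; 0 0 0 21.7 0; 0 0 -1 21.7 0; 0 0 -2 21.7 0; 0 0 -3 21.7 0; 0 0 -3.5 21.7 0; 0 0 -4 21.7 0; 0 0 -4.5 21.7 0; 0 0 -5 21.7 0; 0 0 -5.5 21.7 0; 0 0 -6 21.7 0; 0 0 -6.5 21.7 0; 0 0 -7 21.7 0; 0 0 -7 21.7 0'
cat > loc.py <<'E'
import sys
from h import *
from scipy.optimize import least_squares
# template: outline fit of block's visible blue pixels, top face points (z 55..70)
RO=np.array([700.2,91.]);RX=np.array([.997,-.077]);RY=np.array([.077,.997])
tag=sys.argv[1];P=[];C={}
for n in("top","side"):
    p,d=grab_frame(n);cv2.imwrite(f"pics/{n}{tag}.png",p);W=cloud(n,p,d)
    b,r=p[...,0].astype(int),p[...,2].astype(int)
    w=W[(b-r>25)];w=w[np.isfinite(w[:,0])]
    w=w[(w[:,2]>54)&(w[:,2]<72)&(w[:,0]>430)&(w[:,0]<720)&(w[:,1]>-80)&(w[:,1]<200)]
    if len(w)>5: C[n]=w; R=cv2.minAreaRect(w[:,:2].astype(np.float32)); print(n,len(w),R, w[:,2].mean())
w=np.vstack(list(C.values()));R=cv2.minAreaRect(w[:,:2].astype(np.float32));print("both",R)
w=C["side"]
R=cv2.minAreaRect(w[:,:2].astype(np.float32))
c=np.array(R[0]);a=R[2]
if R[1][0]>R[1][1]: a-=90
print("center",c,"yaw deg",a,"rel rail",a+4.4,"rail frame",(c-RO)@RX,(c-RO)@RY)
s=sense();print("tcp",s["eef_pos"],"rail",(s["eef_pos"][:2]-RO)@RX,(s["eef_pos"][:2]-RO)@RY,s["contact_force"],s["clock"])
p=cv2.imread(f"pics/side{tag}.png")[130:310,220:460];cv2.imwrite(f"pics/s{tag}z.png",cv2.resize(p,None,fx=3,fy=3,interpolation=2))
E
python3 loc.py 2
```

```text
clock: 3.8
eef_pos: [509.1, 79.9, 187.8]
tcp_rot: [3.14, 0.001, -1.648]
contact_force: [-2.3, 2.3, 2.2]
opening: -0.001
top 583 ((590.89501953125, 67.83055114746094), (88.38880920410156, 128.26138305664062), 29.33542251586914) 62.996307722076985
side 1099 ((591.0421752929688, 67.68217468261719), (90.02190399169922, 132.74676513671875), 29.57676124572754) 61.97402840341438
both ((591.0421752929688, 67.68217468261719), (90.02190399169922, 132.74676513671875), 29.57676124572754)
center [591.04217529  67.68217468] yaw deg 29.57676124572754 rel rail 33.97676124572754 rail frame -107.03487868347173 -31.653024343872076
tcp [508.90326068  79.86223649 187.7308009 ] rail -189.86524131433777 -25.834199145471818 [-1.63236732  2.05308102  2.48968708] 3.9
```

View pics/s2z.png

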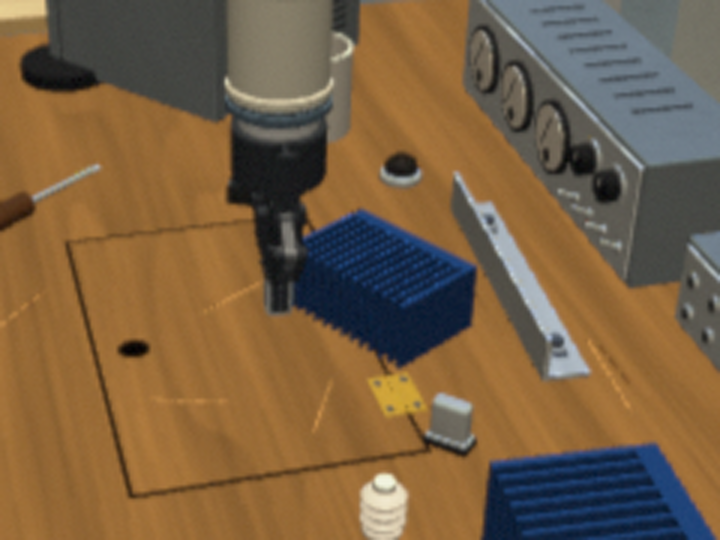

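View pics/top2.png

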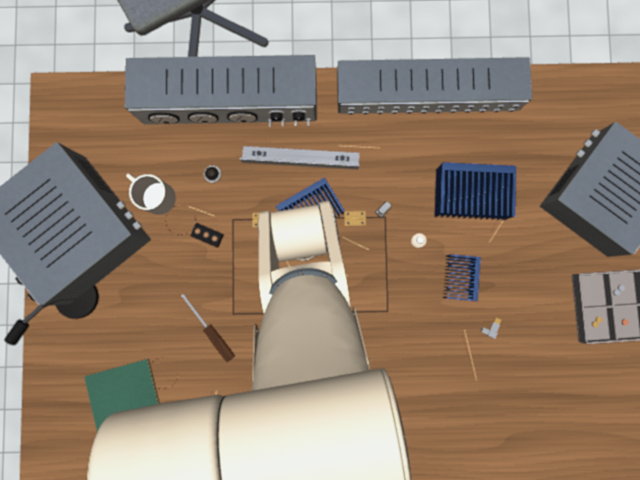

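```bash
python3 - <<'E'
import cv2
p=cv2.imread("pics/side2.png")[170:260,280:400];cv2.imwrite("pics/s2zz.png",cv2.resize(p,None,fx=6,fy=6,interpolation=2))
E
```

```text
(no output)
```

View pics/s2zz.png

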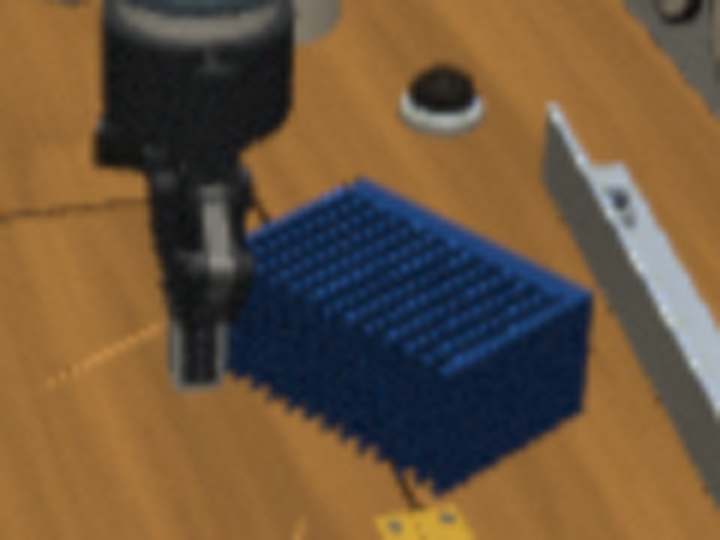

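The finger knuckle, about 45 mm above the tips, bulges into the block's top edge. I'll back off, raise the tips and turn the fingers square to the fin face, then push in an arc.

```bash
python3 -m creep '0 0 1 0 0; 0 0 2 -0.5 0; 0 0 2 -1 -8; 0 0 2 -1 -16; 0 0 2 -1 -24; 0 0 2 -1 -32; 0 0 1.5 -1 -34; 0 0 0.8 -1 -34; 0 0 0 -1 -34; 0 0 0 -1 -34'
python3 -m creep '0 0 -0.5 0 0; 0 0 -1 0 0; 0 -0.27 -1.5 0 3; 0 -0.54 -2 0 6; 0 -0.76 -2.5 0 9; 0 -0.97 -3 0 12; 0 -1.1 -3.5 0 15; 0 -1.3 -4 0 18; 0 -1.3 -4 0 18'
python3 loc.py 3
```

```text
clock: 4.9
eef_pos: [510.1, 79.9, 198.1]
tcp_rot: [-3.14, 0.0, -1.056]
contact_force: [-1.0, 0.3, -0.0]
opening: -0.004
clock: 5.8
eef_pos: [538.6, 111.4, 198.0]
tcp_rot: [-3.141, 0.001, -1.371]
contact_force: [-0.4, 0.6, -0.5]
opening: -0.001
top 261 ((607.614501953125, 47.55810546875), (90.02330780029297, 75.7765884399414), 12.470063209533691) 63.261144560752804
side 1053 ((602.6172485351562, 71.17491149902344), (92.25048065185547, 130.84725952148438), 12.17383861541748) 62.374153438205255
both ((602.6172485351562, 71.17491149902344), (92.25048065185547, 130.84725952148438), 12.17383861541748)
center [602.61724854  71.1749115 ] yaw deg 12.17383861541748 rel rail 16.57383861541748 rail frame -95.76347139587408 -27.279485098266605
tcp [538.52538883 110.99298187 198.05547971] rail -162.72904694134854 7.484057867730948 [-0.50968432 -0.34049624  0.57226353] 5.9
```

View pics/s3z.png

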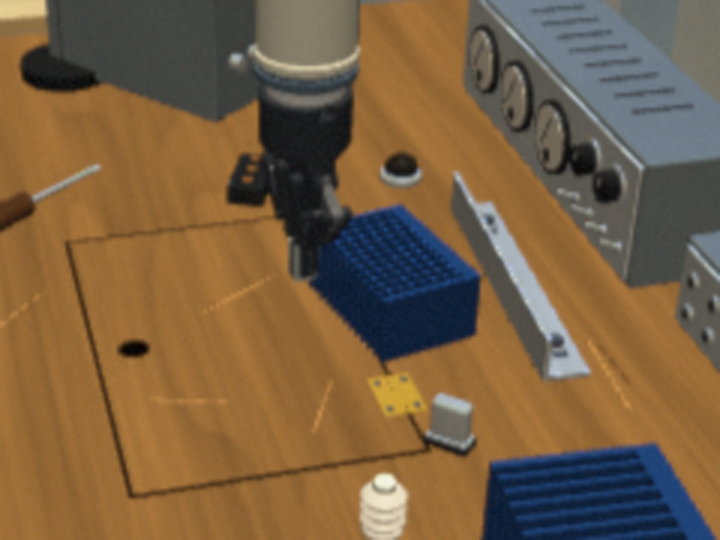

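It turned as planned, to 17° from the rail. I'll continue the arc.

```bash
python3 -m creep '0 -0.24 -0.45 0 2.8; 0 -0.48 -0.9 0 5.5; 0 -0.7 -1.4 0 8.3; 0 -0.87 -1.9 0 11; 0 -1.0 -2.4 0 14; 0 -1.2 -2.85 0 17; 0 -1.2 -2.85 0 17; 0 -1.2 -1.5 0 17; 0 -1.2 0.5 0 17; 0 -1.2 2.5 0 17; 0 -1.2 2.5 0 17'
python3 loc.py 4
```

```text
clock: 7.0
eef_pos: [509.3, 117.1, 197.7]
tcp_rot: [3.14, 0.0, -1.663]
contact_force: [0.7, 0.7, 0.3]
opening: -0.001
top 685 ((614.3499145507812, 73.37467193603516), (128.6551055908203, 89.22727966308594), 85.61306762695312) 63.53322151293232
side 1108 ((615.1478881835938, 74.23058319091797), (135.32313537597656, 90.1413345336914), 85.31361389160156) 62.58373894471264
both ((615.1179809570312, 74.18098449707031), (135.34091186523438, 90.20069885253906), 85.23590087890625)
center [615.14788818  74.23058319] yaw deg -4.6863861083984375 rel rail -0.28638610839843714 rail frame -83.50571038665777 -23.26812116851807
tcp [512.08159119 117.71111249 198.36912062] rail -189.6108092453293 12.145861672009126 [ 0.56968244 -0.50988256  0.57621764] 7.1
```

View pics/s4z.png

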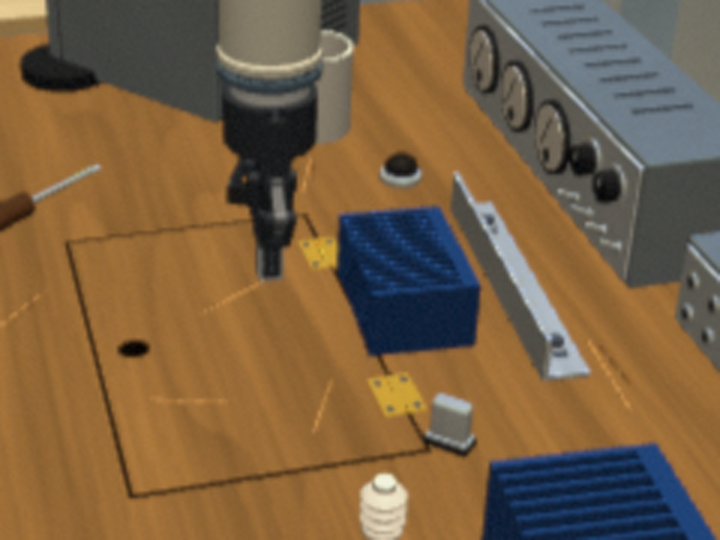

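It is parallel to within about 0.3°, with 38 mm still to go. I'll open the fingers for a square two-point push on the fin face.

```bash
python3 -m creep '100 1.2 0 0 -1; 100 2.4 0 0.6 -1; 100 3.5 0 1.2 -1; 100 3.5 0 1.2 -1; 100 3.5 0 1.2 -1; 100 3.5 0 1.2 -1; 100 3.5 -1.5 1.2 -1; 100 3.5 -3 1.2 -1; 100 3.5 -4 1.2 -1; 100 3.5 -4.4 1.2 -1; 100 3.5 -4.8 1.2 -1; 100 3.5 -5.2 1.2 -1; 100 3.5 -5.6 1.2 -1; 100 3.5 -6 1.2 -1; 100 3.5 -6.4 1.2 -1; 100 3.5 -6.8 1.2 -1; 100 3.5 -7.2 1.2 -1; 100 3.5 -7.6 1.2 -1; 100 3.5 -8 1.2 -1; 100 3.5 -8 1.2 -1'
python3 loc.py 5
```

```text
clock: 9.1
eef_pos: [587.8, 75.4, 186.1]
tcp_rot: [-3.142, 0.001, -1.647]
contact_force: [-3.3, 0.8, 0.7]
opening: 1.002
side 873 ((642.0858764648438, 70.69796752929688), (134.28944396972656, 90.33533477783203), 85.56097412109375) 62.61680643452294
both ((642.0858764648438, 70.69796752929688), (134.28944396972656, 90.33533477783203), 85.56097412109375)
center [642.08587646  70.69796753] yaw deg -4.43902587890625 rel rail -0.039025878906249645 rail frame -56.376524664306686 -24.71591388549805
tcp [587.72559511  75.38118099 186.13164653] rail -110.93433261511181 -24.232491731828684 [-3.37434605 -0.25339882  0.64895456] 9.2
```

View pics/s5z.png

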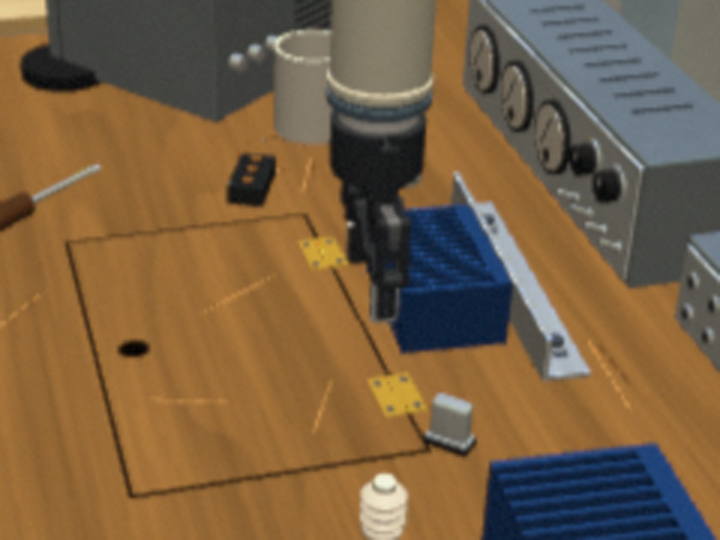

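The push is square, with about 11 mm left. I'll continue slowly until contact with the rail.

```bash
python3 -m creep '100 0 -0.3 0 0; 100 0 -0.6 0 0; 100 0 -0.9 0 0; 100 0 -1 0 0; 100 0 -1 0 0'; python3 -m creep '100 0 -0.1 0 0; 100 0 -0.2 0 0; 100 0 -0.2 0 0'
python3 loc.py 6
```

```text
clock: 9.7
eef_pos: [597.5, 74.6, 185.9]
tcp_rot: [-3.142, 0.001, -1.646]
contact_force: [-3.9, -0.5, -0.7]
opening: 1.0
clock: 10.0
eef_pos: [599.2, 74.5, 185.9]
tcp_rot: [3.141, 0.001, -1.646]
contact_force: [-5.3, -0.1, 1.6]
opening: 0.999
side 871 ((654.6082763671875, 70.59390258789062), (134.73126220703125, 88.44087982177734), 84.45198059082031) 62.58644307679069
both ((654.6082763671875, 70.59390258789062), (134.73126220703125, 88.44087982177734), 84.45198059082031)
center [654.60827637  70.59390259] yaw deg -5.5480194091796875 rel rail -1.1480194091796871 rail frame -43.88367896118169 -23.855441839599614
tcp [599.23882982  74.4756542  185.86589077] rail -99.38591204125724 -24.248782868290984 [-5.03427237  0.27786857  1.24475197] 10.1
```

View pics/s6z.png

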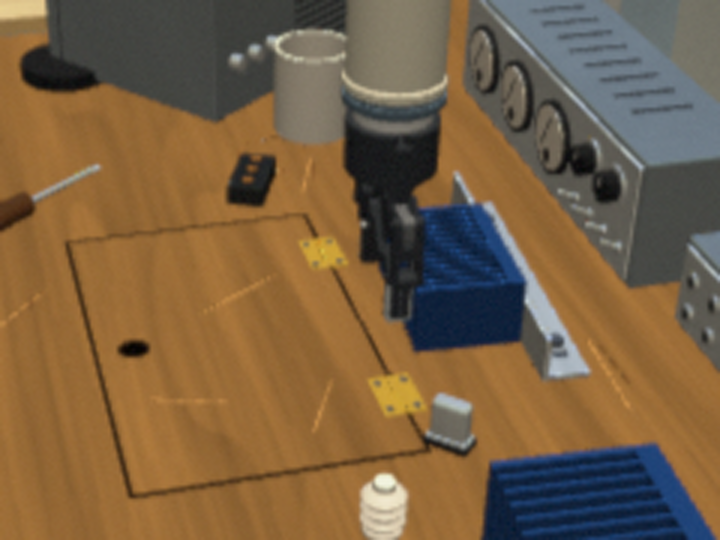

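```bash
python3 -m creep '100 0 -0.1 0 0; 100 0 -0.2 0 0; 100 0 -0.2 0 0'; python3 -m creep '100 0 -0.1 0 0; 100 0 -0.1 0 0'; python3 -m creep '100 0 -0.1 0 0; 100 0 -0.1 0 0'; python3 -c "
from rig import *;s=sense();print(s['contact_force'],s['wrist_torque'])"
```

```text
clock: 10.4
eef_pos: [601.2, 74.3, 185.9]
tcp_rot: [3.141, 0.001, -1.646]
contact_force: [-4.7, 0.6, 1.6]
opening: 1.0
clock: 10.6
eef_pos: [602.1, 74.2, 185.9]
tcp_rot: [3.141, 0.001, -1.646]
contact_force: [-5.0, 0.4, 1.4]
opening: 0.997
clock: 10.8
eef_pos: [602.4, 74.2, 185.8]
tcp_rot: [3.139, 0.001, -1.647]
contact_force: [-8.3, 1.2, 4.6]
opening: 0.996
[-8.31777893  1.18657976  4.5779292 ] [ 0.21040992  1.04841592 -0.02430672]
```

```bash
python3 -m creep '100 0 -0.1 0 0; 100 0 -0.2 0 0; 100 0 -0.2 0 0';python3 -m creep '100 0 -0.1 0 0; 100 0 -0.2 0 0; 100 0 -0.2 0 0'; python3 -c "
from rig import *;s=sense();print(s['contact_force'],s['wrist_torque'])"; python3 loc.py 7
```

```text
clock: 11.1
eef_pos: [602.9, 74.2, 185.8]
tcp_rot: [3.135, 0.001, -1.647]
contact_force: [-12.8, 1.8, 8.6]
opening: 0.997
clock: 11.4
eef_pos: [603.5, 74.3, 185.8]
tcp_rot: [3.131, 0.0, -1.647]
contact_force: [-12.8, 2.4, 9.2]
opening: 1.001
[-12.84030896   2.37830429   9.23608787] [0.26719345 1.54484523 0.02586239]
side 861 ((656.2618408203125, 70.83214569091797), (135.17550659179688, 89.46507263183594), 85.08972930908203) 62.695848333081265
both ((656.2618408203125, 70.83214569091797), (135.17550659179688, 89.46507263183594), 85.08972930908203)
center [656.26184082  70.83214569] yaw deg -4.910270690917969 rel rail -0.5102706909179684 rail frame -42.25341992034917 -23.490589002990728
tcp [603.47479503  74.26298981 185.81383055] rail -95.14627957357818 -24.134639939774427 [-12.68712747   1.93507723   8.58555905] 11.5
```

View pics/s7z.png

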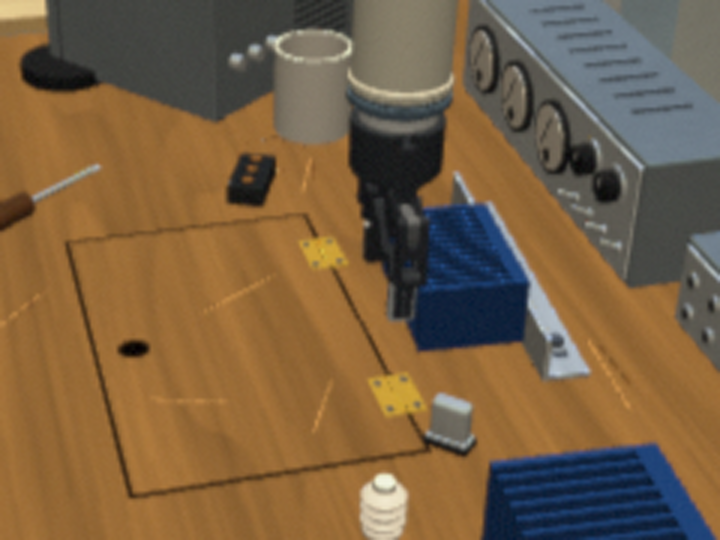

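```bash
python3 -m creep '100 0 0.2 0 0; 100 0 0.5 0 0; 100 0 2 0 0; 100 0 5 -2 0; 100 0 9 -5 0; 100 0 13 -9 0; 100 0 16 -13 0; 100 0 20 -17 0; 100 0 24 -20 0; 100 0 28 -20 0; 100 0 30 -20 0; 100 0 30 -20 0'
python3 loc.py 8; python3 - <<'E'
import cv2
p=cv2.imread("pics/top8.png")[130:330,180:440];cv2.imwrite("pics/t8z.png",cv2.resize(p,None,fx=3,fy=3,interpolation=2))
E
```

```text
clock: 12.7
eef_pos: [304.4, 96.7, 389.6]
tcp_rot: [3.133, 0.001, -1.646]
contact_force: [0.5, -0.4, 0.1]
opening: 0.998
top 827 ((654.90771484375, 69.8004150390625), (127.96966552734375, 89.9466552734375), 85.644775390625) 63.36851939902065
side 1103 ((656.059326171875, 69.80714416503906), (133.88746643066406, 90.38636779785156), 85.67562103271484) 62.61988045544621
both ((655.611328125, 69.82880401611328), (133.90090942382812, 91.14543151855469), 85.74066162109375)
center [656.05932617  69.80714417] yaw deg -4.324378967285156 rel rail 0.0756210327148441 rail frame -42.37640190734868 -24.52810915222168
tcp [307.04575444  96.98011838 389.69852631] rail -392.435251941388 -24.310698886166364 [ 0.9155991  -0.08602394 -0.43555325] 12.8
```

View pics/s8z.png

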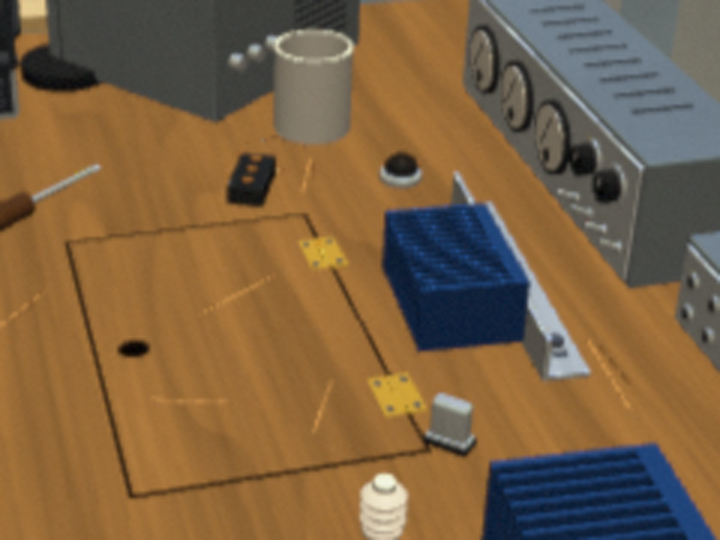

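View pics/t8z.png

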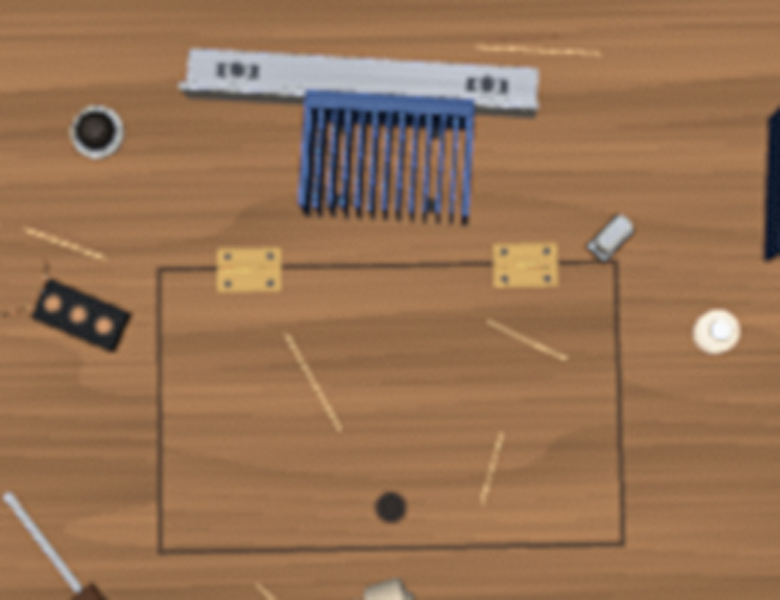

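Both views show the back along the rail and the lid clear. Now a finer check of the gap, angle and level against the rail's face plane.

```bash
python3 - <<'E'
from h import *
z=np.load("pics/side0.npz");W0=cloud("side",z["p"],z["d"]).reshape(-1,3)
RO=np.array([700.2,91.]);RX=np.array([.997,-.077]);RY=np.array([.077,.997])
def fr(w): return np.c_[(w[:,:2]-RO)@RX,(w[:,:2]-RO)@RY,w[:,2]]
def fit(q):
    k=np.ones(len(q),bool)
    for _ in range(10):
        a=np.polyfit(q[k,1],q[k,0],1);r=q[:,0]-np.polyval(a,q[:,1]);k=abs(r)<3
    return a,r[k].std(),k.sum()
q=fr(W0[np.isfinite(W0[:,0])]);f=q[(abs(q[:,1])<130)&(q[:,2]>8)&(q[:,2]<34)&(abs(q[:,0])<8)];print("rail face slope, offset",fit(f))
W={}
for n in("side","top"):
    p,d=grab_frame(n);w=cloud(n,p,d);m=(p[...,0].astype(int)-p[...,2]>25)&np.isfinite(w[...,0]);q=fr(w[m])
    q=q[(abs(q[:,0]+45)<60)&(q[:,1]>-110)&(q[:,1]<70)]
    t=q[(q[:,2]>54)&(q[:,2]<72)]
    A=np.c_[t[:,:2]-[-45,-24],np.ones(len(t))];print(n,"top plane tilt x,y, z",np.linalg.lstsq(A,t[:,2],rcond=None)[0])
    e=[]
    for y in np.arange(-84,37,6):
        s=t[abs(t[:,1]-y)<4]
        if len(s):e.append([np.percentile(s[:,0],98),y])
    e=np.array(e);print("back edge",fit(e))
    e=[]
    for y in np.arange(-84,37,6):
        s=t[abs(t[:,1]-y)<4]
        if len(s):e.append([np.percentile(s[:,0],2),y])
    print("front edge",fit(np.array(e)))
    w0=q[(q[:,2]>5)&(q[:,2]<50)&(q[:,1]<-80)];print("right face x range",np.percentile(w0[:,0],[1,99]),len(w0))
print(sense()["clock"])
E
```

```text
rail face slope, offset (array([-1.12497636e-03,  2.71260999e+00]), np.float64(0.7039951124752785), np.int64(294))
side top plane tilt x,y, z [1.64309863e-02 1.27833526e-02 6.27433853e+01]
back edge (array([-0.00678255, -1.23401385]), np.float64(1.4678787104481796), np.int64(20))
front edge (array([-5.64387184e-04, -8.61147243e+01]), np.float64(0.8184124803444148), np.int64(20))
right face x range [-87.01790286   1.37908662] 522
top top plane tilt x,y, z [-8.56419670e-03 -3.81640147e-03  6.32314664e+01]
back edge (array([-0.00163326, -0.03223309]), np.float64(0.6582687801818778), np.int64(21))
front edge (array([-2.48142698e-02, -8.45796810e+01]), np.float64(0.8801510536676764), np.int64(16))
right face x range [-62.0380164  -11.88499889] 8
12.9
```

The measurements agree with flush to within about 1 mm. Since there is plenty of time, I'll do one gentle reseat in case it crept back on release.

```bash
python3 -m creep '100 0 -5 0 0; 100 0 -10 3 0; 100 0 -15 8 0; 100 0 -19 13 0; 100 0 -22 17 0; 100 0 -25 20 0; 100 0 -27 20.4 0; 100 0 -28.5 20.4 0; 100 0 -28.8 20.4 0; 100 0 -28.8 20.4 0'; for i in 1; do python3 -m creep '100 0 -0.2 0 0; 100 0 -0.4 0 0; 100 0 -0.6 0 0; 100 0 -0.6 0 0'; done
```

```text
clock: 13.9
eef_pos: [593.2, 75.0, 181.7]
tcp_rot: [3.131, 0.0, -1.648]
contact_force: [-0.2, 0.1, 0.6]
opening: 1.004
clock: 14.3
eef_pos: [599.3, 74.6, 182.4]
tcp_rot: [3.132, 0.001, -1.647]
contact_force: [0.5, 0.3, 1.0]
opening: 0.999
```

```bash
python3 -m creep '100 0 -0.1 0 0; 100 0 -0.2 0 0; 100 0 -0.2 0 0'; python3 -m creep '100 0 -0.1 0 0; 100 0 -0.1 0 0';  python3 -m creep '100 0 -0.1 0 0; 100 0 -0.1 0 0'
```

```text
clock: 14.6
eef_pos: [601.4, 74.5, 182.5]
tcp_rot: [3.133, 0.001, -1.647]
contact_force: [0.8, 0.1, -0.9]
opening: 0.999
clock: 14.8
eef_pos: [602.1, 74.4, 182.3]
tcp_rot: [3.132, 0.001, -1.647]
contact_force: [-2.1, -0.4, 1.0]
opening: 0.998
clock: 15.0
eef_pos: [602.4, 74.3, 182.0]
tcp_rot: [3.129, 0.0, -1.648]
contact_force: [-5.0, 1.0, 2.1]
opening: 1.003
```

```bash
python3 -m creep '100 0 -0.1 0 0; 100 0 -0.1 0 0'; python3 -m creep '100 0 0.1 0 0; 100 0 0.3 0 0; 100 0 0.6 0 0; 100 0 2 0 0; 100 0 5 -2 0; 100 0 9 -5 0; 100 0 13 -9 0; 100 0 16 -13 0; 100 0 20 -17 0; 100 0 24 -20 0; 100 0 28 -20 0; 100 0 30 -20 0; 100 0 30 -20 0; 100 0 30 -20 0'
python3 loc.py 9; python3 - <<'E'
import cv2
p=cv2.imread("pics/top9.png")[130:330,180:440];cv2.imwrite("pics/t9z.png",cv2.resize(p,None,fx=3,fy=3,interpolation=2))
E
```

```text
clock: 15.2
eef_pos: [602.7, 74.3, 181.8]
tcp_rot: [3.127, 0.0, -1.648]
contact_force: [-6.1, 1.2, 4.6]
opening: 1.001
clock: 16.6
eef_pos: [306.6, 97.2, 386.5]
tcp_rot: [3.129, 0.001, -1.647]
contact_force: [0.4, 0.2, 0.0]
opening: 1.003
top 828 ((655.0587768554688, 69.81697082519531), (128.0376739501953, 90.02666473388672), 85.62699127197266) 63.204482261279395
side 1100 ((656.62451171875, 70.08064270019531), (134.5540008544922, 91.25284576416016), 85.91805267333984) 62.603391647758905
both ((656.16796875, 70.16962432861328), (134.6152801513672, 92.10247039794922), 85.67415618896484)
center [656.62451172  70.0806427 ] yaw deg -4.081947326660156 rel rail 0.3180526733398441 rail frame -41.83397130432134 -24.211911825561526
tcp [307.3932587   97.22033657 386.27750084] rail -392.10728699124803 -24.044443516251526 [ 1.62596692 -0.53949004 -0.46674222] 16.7
```

View pics/t9z.png

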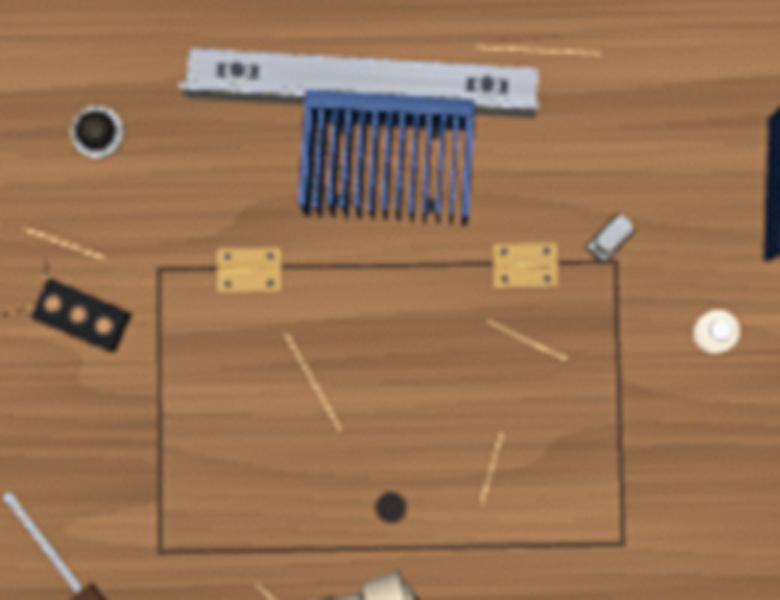

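View pics/s9z.png

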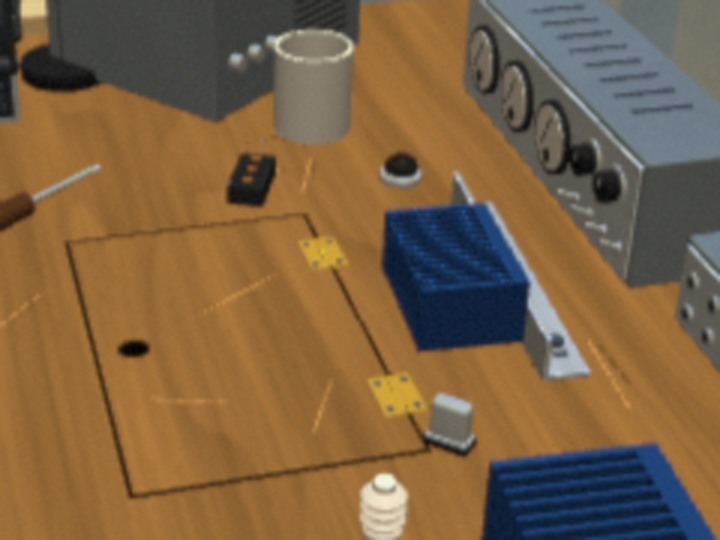

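The block lies along the rail at zoomed (305–475, 95), unchanged by the reseat. The lid is clear and the bystanders are where they started.

```bash
python3 -c "
from rig import *
print(sign_off())"
```

```text
the job is handed in; nothing more can be done
None
```

The middle-sized heat sink now stands with the whole width of its back flush along the stop rail, and the lid is clear. I handed the job in at about 16.7 s with the arm clear of everything.

**What I did:**
- **First push:** a straight shut-finger push at the front-left corner mostly slid the block forward. A finger knuckle was catching its top edge.
- **Turning:** I raised the tips and swung the block round with two arc pushes on the left of the fin face.
- **Seating:** I squared it home with the fingers open, then reseated it gently at 6 N.

**Last checks:**
- **Flushness:** the angle to the rail came out between 0 and 0.3° across fits, which is within measurement noise. The position matches contact with the rail to about 1 mm, and the gentle reseat met resistance at the same place as before.
- **Position:** the block sits about 24 mm right of the rail's middle, so the back is wholly on the rail.
- **Bystanders:** by eye in the before-and-after pictures, the ones in the close-up views had not moved. I did not look at the tee again at the end, but the arm never went low near it.

**Disagreements and concerns:**
- The two cameras differ by about 1.5 mm on the block's depth position, within the stated calibration.
- During the first seating the wrist force reached about 13 N along the push, with a 9 N upward part, so the block may have tipped slightly. I backed off at once. It measured level after that.

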